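Clear the casting stand and hold the gel tray against its gasket

TASK

Lift the handled canister off the casting stand, keeping it upright, and set it down gently on the round cork mat beside it. Then slide the gel tray along the stand's bed, open end first, square and centred against the sprung rubber gasket, and press it there with a steady 10 N (the weight of a litre of water; 20 N would crush the gasket) so that I can tighten the clamps: finish while still holding it pressed, and leave everything else on the bench where it stands.

Things in the scene. Friction and masses are not known exactly. Their poses are not given: they have to be found in the camera images.
- stand: Fixed gel-casting stand: flat white bed 140 mm (own x) by 320 mm (own y), top 30 mm above the bench, no side rails; aluminium end wall at its +y end (140 wide, 14 thick, mid-plane at y = 165 mm, top 80 mm above the bench; two thumb screws on it reach 98 mm). Origin: under the bed's centre at bench height. The tray is pushed along own +y; x = 0 is the centre line.
- gasket (a joint): Travel (m) of the black rubber gasket bar that stands on springs before the end wall: 0 = free, grows as it is pushed along the stand's +y, 0.025 at its hard stop. Spring 800 N/m, no preload: 10 N at 0.0125. This spring force is the push that counts; the tool also feels the tray's friction (about 1 to 4 N).
- gasket_face (a point): Centre of the gasket bar's flat front face, which looks along the stand's -y: 110 mm wide (stand x), from 34 to 68 mm above the bench. Free, it lies at y = 125 mm, x = 0 in the stand's frame; it moves with the gasket.
- tray: White plastic gel tray on the bed, about 0.3 kg: 90 mm wide (own x), 100 long (own y), floor 6 thick, open top, open front end at +y (towards the gasket), side walls 5 thick, 32 high; back wall across the -y end 90 wide, 10 thick, top 50 mm above the underside, mid-plane at y = -45 mm. Origin: centre of the underside.
- canister: White plastic canister, about 0.5 kg, on the bed between tray and gasket: body 84 mm (own x) by 64 (own y), 105 high; rigid handle over its middle: bar along own x, 84 long (60 clear between its posts), 14 wide (y), 12 high, bar centre 152 mm above the underside, 41 clear below it; small black cap, top at 119 mm, at y = +20 mm. Origin: centre of the underside.
- mat: Fixed round cork mat, 180 mm dia, 4 mm thick, on the bench. Origin: centre of its underside.
- jar: Bystander: small amber glass jar, 40 mm dia, 60 mm high, beside the stand's +x side. Origin: centre of the underside.
- tip_box: Bystander: grey box 70 x 90 mm, 50 mm high, beyond the mat. Origin: centre of the underside.
- beaker: Bystander: glass beaker 64 mm dia, 80 mm high, to the left. Origin: centre of the underside.
- driver: Bystander: screwdriver lying to the right. Origin: underside of the tool.
- bottle: Bystander: glass bottle with a blue cap, 70 mm dia, 130 mm high, far side. Origin: centre of the underside.
- vial: Bystander: small bottle with a blue cap, 44 mm dia, 90 mm high, far left. Origin: centre of the underside.
- rack: Bystander: grey tube rack 80 x 160 mm, 45 mm high, far right. Origin: centre of the underside.

How it is judged:
On the way, in this order (a step that is already met when the one before it is completed fails the run):
1. the canister stands upright on the cork mat, let go (horizontal distance between canister and mat below 0.045 m and angle between canister's own z axis and vertical below 0.1 rad and contact force between canister and mat above 2 N and contact force between the fingers and canister below 0.1 N and linear speed of canister below 0.03 m/s), for 0.3 s.
2. the tray is pressed squarely against the gasket with 5 to 15 N by the gripper (value of joint gasket between 0.006 and 0.019 m and contact force between tray and gasket between 5 and 15.2 N and contact force between the fingers and tray above 3 N and contact force between each of the arm, the fingers and gasket below 0.1 N and angle between the y axis of tray and the y axis of stand, either way round below 0.09 rad and angle between tray's own z axis and vertical below 0.06 rad and x of tray in the frame of stand between -0.012 and 0.012 m and z of tray in the frame of stand below 0.036 m), for 0.3 s.
At the end, for the whole second after the job is handed in: Still held: tray flat on the bed, within 12 mm of the centre line and 5 degrees of square, pushing the gasket with 5 to 15 N (travel 6 to 19 mm), fingers on the tray, robot not on the gasket; canister upright and released on the mat, within 45 mm of its centre (all of step 2 and horizontal distance between canister and mat below 0.045 m and angle between canister's own z axis and vertical below 0.1 rad and contact force between canister and mat above 2 N and contact force between the fingers and canister below 0.1 N and linear speed of tray below 0.01 m/s); the arm keeps its last pose, push and grip.
It fails at once if the gasket is driven beyond 20 N (24 mm travel is near its hard stop) (contact force between tray and gasket above 20 N or value of joint gasket above 0.024 m).
It fails at once if the canister is tipped more than 30 degrees (angle between canister's own z axis and vertical above 0.52 rad).
It fails at once if the canister is dropped or knocked (faster than 0.5 m/s with no finger on it) (contact force between the fingers and canister below 0.1 N and linear speed of canister above 0.5 m/s).
It fails at once if a bystander is moved more than 30 mm or tipped (distance of any of jar, tip_box, beaker, driver, bottle, vial, rack from where it was at the start of the episode above 0.03 m or angle between any of jar, tip_box, beaker, bottle, vial, rack's own z axis and vertical above 0.5 rad).
It also fails if it takes over 58 s, if anything falls off the work surface, if the arm or the gripper's body presses on something with over 40 N, if the wrist force passes 120 N, or if a joint passes its speed limit or range.

ROBOT

A 6-joint arm with a two-finger parallel gripper is mounted at the origin on the work surface. World frame = base frame: x ahead of the robot, y to its left, z up, the work surface at z = 0. Lengths are in m, angles in rad, forces in N, time in s.
With the tool pointing down it reaches from about 0.325 to 0.875 m from the base axis. Payload 4.4 kg.
Tool frame: the origin (TCP) lies midway between the tips of the shut fingers; the grasp point (between the pads) lies 19 mm behind it; z points along the fingers, y is the line along which they close (so a half turn about z gives the same grasp; the last joint's range is limited). The gripper opens to 85 mm and grips with 20 to 120 N. Pads are 22 mm wide; open, the fingers measure 114 mm over their backs; the gripper's body (76 mm by 85 mm) begins 54 mm behind the grasp point. The pads swing forward as they close: fully open they stand 13 mm farther back than shut.
Start: joints at [1.153, 0.207, 1.542, -0, 1.393, -0.15], TCP at [0.152, 0.555, 0.231] pointing down, gripper open.
Joint ranges: [-2.73, 2.73], [-0.86, 2.22], [0.23, 2.46], [-1.11, 4.25], [0.08, 2.63], [-2.82, 2.82]. Speed limits (rad/s): [2.79, 2.79, 3.14, 3.14, 3.14, 3.14].

INTERFACE

Orientations are given as a unit quaternion [x, y, z, w].
In Python, from rig import robot gives the robot as it stands.
- The arm moves only by the shell command python3 nudge.py 'ROWS' [OPENING] [FORCE]. ROWS is a JSON list of rows, 1 to 8 of them, each of 4 numbers: dx, dy, dz in m, then a turn about the tool's z in rad; each row is the pose to reach, as a shift and turn from the pose commanded when the command began, along the tool's axes at that moment; what a row does not reach only later rows make up. A row lasts 1/12 s, in which the tool goes at most 0.0417 m and 0.125 rad, less where a joint would pass 70% of its speed; a pose out of reach is approached as far as the arm can. OPENING is the finger opening in m, set as the command begins (- or left out keeps the last). The fingers move at their own pace and stop on an object; FORCE is the grip in N (left out, the last holds). Time passes only in rows, so rows that do not move let the fingers close. It prints the time, the measured TCP pose, the force, the opening and the grip force at its end.
- robot.get_obs(): the state, without advancing time (a new reading comes with each control period).
- robot.read_camera(name): name is "side" or "top"; returns the picture (480x640x3 uint8, red, green, blue); there is no depth.
- robot.camera_params(name): a dict with "fx", "fy", "cx", "cy" (pixels), "R" (3x3) and "t" (3): a world point X has camera coordinates R X + t. Camera axes: x right, y down, z forward; pixel columns grow to the right and rows downward; lengths in m; the calibration is good to about 2 mm. A picture is of the moment at which its call begins. camera_params takes no time and is no camera call.
- robot.hand_in(): hands the job in; it is judged then, once.
The state is a dict: "time": time; "joint_positions": joint angles; "qd": joint speeds; "joint_torque": joint torques, N m; "ee_pos": TCP position; "eef_rot": TCP orientation; "ft_force": force on the tool from outside, world axes, zero at the start; "torque": the same for the moment, N m; "finger_gap": finger opening in m; "gripper_force": force on a finger pad.
Only numpy, scipy, OpenCV 4.12 (cv2) and the standard library are available. Lean on these libraries where they do the work, as an engineer would, in place of code of your own. Each camera call takes 0.05 s, during which the arm holds its last target. There are 200 camera calls.

## Working session

There is one attempt and no reset: what is moved stays moved. The work goes in short steps, Python scripts to look and compute and a shell command to move; the robot and the scene stay as the last step left them, time stands still between calls to the robot, and variables do not carry over. Pictures are saved under pics/ and viewed, at most 10 in all, crops included, and the job is handed in when it is done.

```bash
ls; mkdir -p pics; python3 - <<'E'
from rig import robot
import cv2
for n in("top","side"):
    cv2.imwrite(f"pics/{n}0.png",robot.read_camera(n)[:,:,::-1]); p=robot.camera_params(n); print(n,p)
o=robot.get_obs(); print(o["time"],o["ee_pos"],o["eef_rot"],o["finger_gap"])
E
```

```text
nudge.py
pics
rig.py
top {'fx': 516.8825209661745, 'fy': 516.8825209661745, 'cx': 314.6614132313766, 'cy': 234.2422496446914, 'R': array([[ 0.02693258, -0.99963368,  0.00267156],
       [-0.98535511, -0.02699784, -0.16836398],
       [ 0.16837443,  0.00190204, -0.98572128]]), 't': array([-0.0034161 ,  0.58978473,  1.14458254])}
side {'fx': 621.8031205391728, 'fy': 621.8031205391728, 'cx': 330.7297958950531, 'cy': 241.07884215637208, 'R': array([[ 0.69324029, -0.72060748, -0.01194866],
       [-0.561461  , -0.52959478, -0.63583875],
       [ 0.45186221,  0.44749775, -0.77172943]]), 't': array([-0.42165602,  0.38279079,  1.28052441])}
0.1 [0.15187639 0.55387877 0.23024617] [ 1.33498547e-01  9.91048485e-01 -9.72177348e-04 -3.04796365e-04] 0.08527381975887466
```

View pics/top0.png

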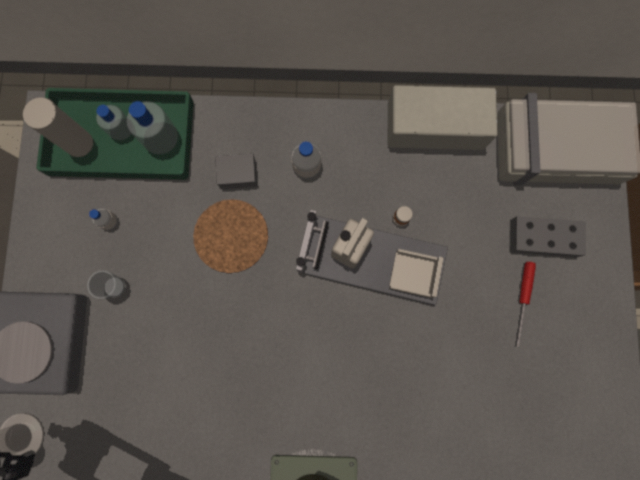

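View pics/side0.png

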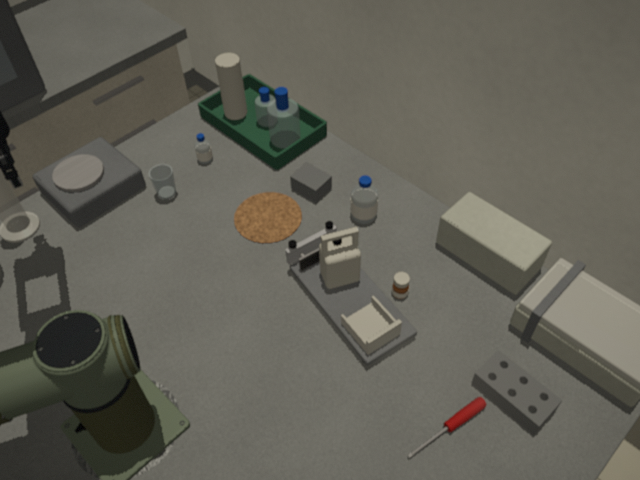

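The top view shows the mat at (231,236), the stand from about (300,245) to (445,275) with the wall on its left, the canister at (352,243), the tray at (417,273) and the jar at (403,215). In the side view the canister is at (341,258), the tray at (371,325) and the mat at (268,217). Next I'll look at enlarged crops.

```bash
python3 - <<'E'
import cv2,numpy as np
for n,(x,y,w,h) in {"top":(290,195,160,115),"side":(275,210,150,155)}.items():
    s=5 if n=="top" else 3.8
    c=cv2.resize(cv2.imread(f"pics/{n}0.png")[y:y+h,x:x+w],None,fx=s,fy=s,interpolation=cv2.INTER_CUBIC)
    c=np.clip(c*1.4,0,255).astype(np.uint8)
    for k in range(0,w,20):
        cv2.putText(c,str(x+k),(int(k*s),10),0,.35,(0,255,255)); cv2.line(c,(int(k*s),12),(int(k*s),18),(0,255,255))
    for k in range(0,h,20):
        cv2.putText(c,str(y+k),(0,int(k*s)+4),0,.35,(0,255,255)); 
    cv2.imwrite(f"pics/{n}0c.png",c)
E
```

```text
(no output)
```

View pics/top0c.png

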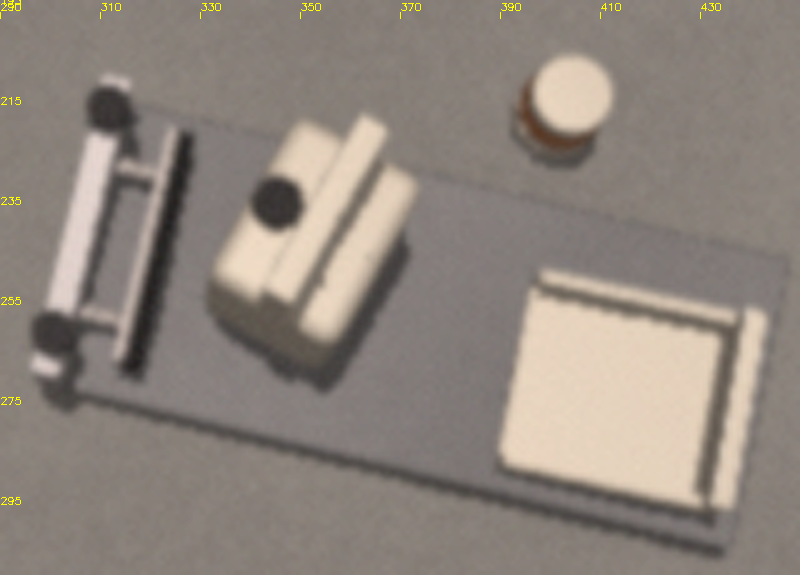

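View pics/side0c.png

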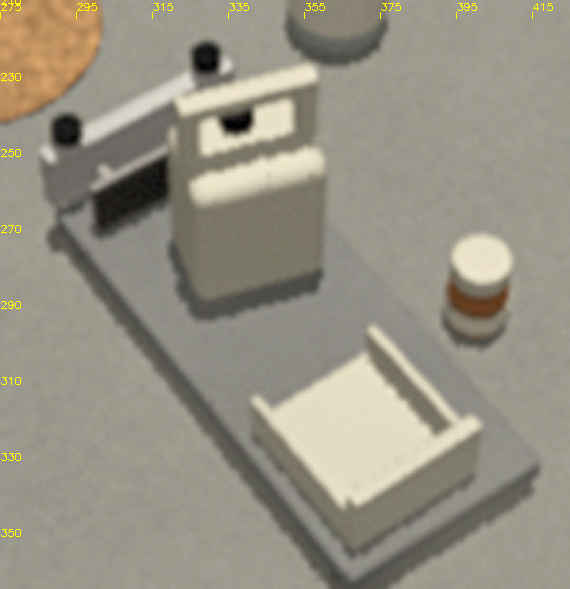

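The top crop puts the handle bar between about (365,219) and (345.5,254), the tray's back wall between (441,257) and (435,296), and the stand corners near (448,247), (435,305) and (305,274). The side crop gives stand corners at (367.6,364) and (417,332).

```bash
cat > h.py <<'E'
from rig import robot
import numpy as np
def ray(n,uv,z):
    p=robot.camera_params(n);R,t=np.array(p["R"]),np.array(p["t"])
    d=R.T@np.array([(uv[0]-p["cx"])/p["fx"],(uv[1]-p["cy"])/p["fy"],1]);c=-R.T@t
    return (c+d*(z-c[2])/d[2])[:2]
def proj(n,X):
    p=robot.camera_params(n);c=np.array(p["R"])@X+p["t"];return np.array([p["fx"]*c[0]/c[2]+p["cx"],p["fy"]*c[1]/c[2]+p["cy"]])
T=lambda X,Y,z:ray("top",(290+X/5,195+Y/5),z)
S=lambda X,Y,z:ray("side",(275+X/3.8,210+Y/3.8),z)
E
python3 - <<'E'
from h import *
import cv2
np.set_printoptions(precision=4,suppress=True)
ang=lambda v:np.degrees(np.arctan2(v[1],v[0]))
fr,nr,nl=T(790,258,.03),T(725,550,.03),T(75,395,.03)
print("stand T fr nr nl",fr,nr,nl,"len",np.linalg.norm(nl-nr),np.linalg.norm(fr-nr),"ydir",ang(nl-nr),"xdir",ang(fr-nr))
r,n,l=S(540,465,.03),S(352,585,.03),S(58,215,.03)
print("stand S fr nr nl",r,n,l,np.linalg.norm(l-n),np.linalg.norm(r-n),"ydir",ang(l-n))
a,b=T(108,108,.098),T(55,333,.098);print("screws",a,b,"xdir",ang(a-b))
for nme,f,cs in(("T",T,[(362,113),(388,127),(290,303),(262,290)]),("S",S,[(175,102),(188,112),(320,78),(305,67)])):
    q=np.array([f(*c,.188) for c in cs]);print("bar",nme,q.mean(0),[np.linalg.norm(q[i]-q[i-1]) for i in range(4)],[ang(q[i]-q[i-1]) for i in range(4)])
q=np.array([T(*c,.08) for c in[(745,305),(767,312),(735,508),(712,500)]]);print("back",q.mean(0),[np.linalg.norm(q[i]-q[i-1]) for i in range(4)],ang(q[1]-q[2]))
f1,f2=T(540,268,.062),T(500,468,.062);print("front",f1,f2,(f1+f2)/2,np.linalg.norm(f1-f2),ang(f1-f2))
q=[S(*c,.062) for c in[(372,325),(255,398)]];print("frontS",q,np.mean(q,0),ang(q[0]-q[1]))
q=[S(480,422,.08),S(350,505,.08)];print("back S outer",q,np.mean(q,0),np.linalg.norm(q[0]-q[1]))
for n in("top","side"):
    h=cv2.cvtColor(cv2.imread(f"pics/{n}0.png"),cv2.COLOR_BGR2HSV)
    m=cv2.inRange(h,(5,90,70),(20,255,255));c=max(cv2.findContours(m,0,2)[0],key=cv2.contourArea);e=cv2.fitEllipse(c);print("mat",n,ray(n,e[0],.004),e[0])
print("jar",T(570,95,.06))
E
```

```text
stand T fr nr nl [ 0.5723 -0.3004] [ 0.4357 -0.2683] [0.4989 0.0325] len 0.3073448735106707 0.1402586071614268 ydir 78.13634811282174 xdir -13.240598989997011
stand S fr nr nl [ 0.5716 -0.3019] [ 0.4377 -0.2743] [0.5047 0.0355] 0.3169731906616857 0.13672727323999342 ydir 77.79046664674804
screws [0.6212 0.0204] [0.5197 0.0409] xdir -11.399116297493459
bar T [ 0.5636 -0.0703] [np.float64(0.08429991700961487), np.float64(0.012083671416555909), np.float64(0.08346897192205378), np.float64(0.012485778408824819)] [np.float64(-28.112247899056822), np.float64(-117.41355574960033), np.float64(152.1379970258975), np.float64(66.38530669986856)]
bar S [ 0.566  -0.0721] [np.float64(0.07936968396585706), np.float64(0.010613899345450126), np.float64(0.07996688981331941), np.float64(0.01195466299916499)] [np.float64(152.76874724505393), np.float64(-91.17026898386932), np.float64(-28.09457968196252), np.float64(88.82489588355271)]
back [ 0.4976 -0.264 ] [np.float64(0.08866151707464148), np.float64(0.010217893729351545), np.float64(0.08895319966153027), np.float64(0.010626350089041201)] -9.999132995897334
front [ 0.5596 -0.1781] [ 0.4683 -0.1601] [ 0.514  -0.1691] 0.09308052966959235 -11.153741340469756
frontS [array([ 0.561 , -0.1788]), array([ 0.4757, -0.1634])] [ 0.5183 -0.1711] -10.251751520142289
back S outer [array([ 0.5434, -0.275 ]), array([ 0.4525, -0.2574])] [ 0.4979 -0.2662] 0.09259108877418006
mat top [0.5884 0.215 ] (230.28286743164062, 235.71237182617188)
mat side [0.5886 0.2123] (267.4869079589844, 217.2801971435547)
jar [ 0.641  -0.1923]
```

```bash
cat >> h.py <<'E'
from scipy.spatial.transform import Rotation as Ro
def go(x,y,z,ydeg):
    """shift in the tool's axes and turn that bring TCP to x,y,z with tool y at world heading ydeg"""
    o=robot.get_obs();M=Ro.from_quat(o["eef_rot"]).as_matrix()
    d=M.T@(np.array([x,y,z])-o["ee_pos"]);h=np.degrees(np.arctan2(M[1,1],M[0,1]))
    t=(h-ydeg+90)%180-90
    print("t",round(o["time"],2),"pos",o["ee_pos"].round(4),"head",h.round(2),"tilt",M[2].round(4),"->",d.round(4),"turn",np.radians(t).round(4),"F",np.round(o["ft_force"],2),"gap",round(o["finger_gap"],4),"dist",np.linalg.norm(d).round(3))
    return d
E
python3 -c "
from h import *
go(.565,-.071,.235,62)"
```

```text
t 0.1 pos [0.1519 0.5539 0.2302] head 74.66 tilt [ 3.e-04 -2.e-03 -1.e+00] -> [-0.5637 -0.4933 -0.004 ] turn 0.2209 F [-0.72  0.57  0.55] gap 0.0853 dist 0.749
```

```bash
F='[-0.25,-0.219,-0.001,0.22]'; python3 nudge.py '[[-0.25,-0.219,-0.001,0.221],[-0.25,-0.219,-0.001,0.221],[-0.25,-0.219,-0.001,0.221],[-0.25,-0.219,-0.001,0.221],[-0.25,-0.219,-0.001,0.221],[-0.25,-0.219,-0.001,0.221],[-0.25,-0.219,-0.001,0.221],[-0.25,-0.219,-0.001,0.221]]' 0.085; python3 -c "
from h import *
go(.565,-.071,.235,62)"
```

```text
time: 0.77
ee_pos: [0.3356, 0.2752, 0.232]
eef_rot: [0.242, 0.97, -0.0, -0.0]
ft_force: [0.7, 2.1, -0.1]
finger_gap: 0.085
gripper_force: 0.0
t 0.77 pos [0.3356 0.2752 0.232 ] head 62.01 tilt [ 1.e-04 -3.e-04 -1.e+00] -> [-0.365  -0.1981 -0.003 ] turn 0.0003 F [ 0.67  2.07 -0.15] gap 0.085 dist 0.415
```

```bash
python3 nudge.py '[[-0.27,-0.147,-0.002,0],[-0.27,-0.147,-0.002,0],[-0.27,-0.147,-0.002,0],[-0.27,-0.147,-0.002,0],[-0.27,-0.147,-0.002,0],[-0.27,-0.147,-0.002,0],[-0.27,-0.147,-0.002,0],[-0.27,-0.147,-0.002,0]]' >/dev/null; python3 nudge.py '[[0,0,0,0]]'>/dev/null; python3 -c "
from h import *
go(.565,-.071,.235,62)"
```

```text
t 1.52 pos [0.5061 0.0174 0.2338] head 61.71 tilt [-2.e-04 -8.e-04 -1.e+00] -> [-0.0937 -0.0499 -0.0011] turn -0.0051 F [-0.46  0.86  0.26] gap 0.0853 dist 0.106
```

```bash
python3 nudge.py '[[-0.031,-0.017,0,0],[-0.062,-0.033,0,-0.005],[-0.094,-0.05,-0.001,-0.005],[-0.094,-0.05,-0.001,-0.005],[-0.094,-0.05,-0.001,-0.005]]'>/dev/null; python3 - <<'E'
from h import *
import cv2
go(.565,-.071,.166,62)
for n,(x,y,w,h) in {"top":(290,185,130,110),"side":(275,160,130,150)}.items():
    c=robot.read_camera(n)[y:y+h,x:x+w,::-1]
    c=cv2.resize(c,(w*3,h*3),interpolation=2); c=np.clip(c*1.4,0,255).astype(np.uint8)
    cv2.imwrite(f"pics/{n}1.png",c)
a,b=cv2.imread("pics/top1.png"),cv2.imread("pics/side1.png")
o=np.zeros((450,780,3),np.uint8);o[:330,:390]=a;o[:,390:]=b;cv2.imwrite("pics/both1.png",o)
E
```

```text
t 1.93 pos [ 0.564  -0.0676  0.2345] head 62.21 tilt [ 2.1e-03  3.0e-04 -1.0e+00] -> [-0.0026 -0.0026  0.0685] turn 0.0036 F [-0.09  0.4   0.2 ] gap 0.0852 dist 0.069
```

View pics/both1.png

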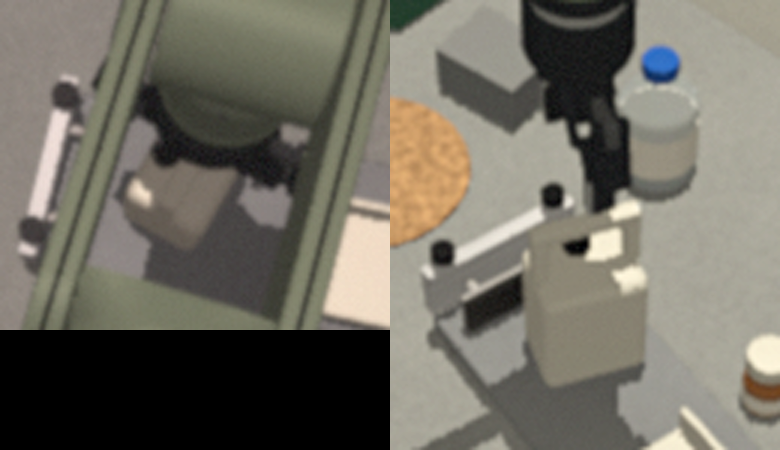

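The side view shows the fingers above and astride the handle bar (bar at about (530–640, 235–205) in the crop), so I'll descend.

```bash
python3 nudge.py '[[-0.001,-0.002,0.02,0.003],[-0.002,-0.002,0.04,0.003],[-0.002,-0.002,0.055,0.003],[-0.002,-0.002,0.068,0.003],[-0.002,-0.002,0.068,0.003],[-0.002,-0.002,0.068,0.003]]'; python3 nudge.py '[[0,0,0,0],[0,0,0,0],[0,0,0,0],[0,0,0,0],[0,0,0,0],[0,0,0,0],[0,0,0,0],[0,0,0,0]]' 0 50;  python3 -c "
from h import *
go(.565,-.071,.166,62)"
```

```text
time: 2.53
ee_pos: [0.5637, -0.0686, 0.1667]
eef_rot: [0.24, 0.971, 0.0, -0.001]
ft_force: [0.8, -0.5, 1.0]
finger_gap: 0.0851
gripper_force: 0.0
time: 3.2
ee_pos: [0.5653, -0.0708, 0.1678]
eef_rot: [0.241, 0.971, -0.0, 0.0]
ft_force: [0.4, -1.0, 2.5]
finger_gap: 0.0126
gripper_force: 50.5
t 3.2 pos [ 0.5653 -0.0708  0.1678] head 62.1 tilt [-9.e-04 -2.e-04 -1.e+00] -> [ 0.0002 -0.0004  0.0018] turn 0.0017 F [ 0.39 -1.03  2.51] gap 0.0126 dist 0.002
```

```bash
python3 nudge.py '[[0,0,-0.01,0],[0,0,-0.03,0],[0,0,-0.05,0],[0,0,-0.07,0],[0,0,-0.085,0],[0,0,-0.095,0],[0,0,-0.095,0],[0,0,-0.095,0]]' - 70;  python3 -c "
from h import *
go(.5885,.2137,.258,62)"
```

```text
time: 3.87
ee_pos: [0.5646, -0.0702, 0.2615]
eef_rot: [0.241, 0.971, 0.0, -0.001]
ft_force: [-0.3, 0.4, -6.7]
finger_gap: 0.0127
gripper_force: 68.7
t 3.87 pos [ 0.5646 -0.0702  0.2615] head 62.11 tilt [ 1.3e-03 -2.0e-04 -1.0e+00] -> [0.1116 0.2621 0.0036] turn 0.0019 F [-0.27  0.35 -6.66] gap 0.0127 dist 0.285
```

Lifted about 0.5 kg. I'll carry it over at a moderate speed.

```bash
python3 nudge.py '[[0.005,0.012,0,0],[0.015,0.035,0,0],[0.026,0.061,0,0],[0.037,0.087,0,0],[0.048,0.113,0,0],[0.059,0.139,0,0],[0.07,0.165,0,0],[0.081,0.191,0,0]]'>/dev/null; python3 nudge.py '[[0.01,0.024,0,0],[0.018,0.042,0,0],[0.024,0.055,0,0],[0.029,0.066,0,0],[0.0306,0.071,0,0],[0.0306,0.071,0,0],[0.0306,0.071,0,0],[0.0306,0.071,0,0]]';  python3 - <<'E'
from h import *
import cv2
go(.5885,.2137,.143,62)
cv2.imwrite("pics/side2.png",robot.read_camera("side")[100:330,180:400,::-1])
E
```

```text
time: 5.2
ee_pos: [0.589, 0.2122, 0.2621]
eef_rot: [0.242, 0.97, -0.0, -0.0]
ft_force: [0.8, 0.3, -6.5]
finger_gap: 0.0125
gripper_force: 68.7
t 5.2 pos [0.589  0.2122 0.2621] head 62.03 tilt [-0.    -0.001 -1.   ] -> [0.0011 0.0012 0.1191] turn 0.0006 F [ 0.79  0.28 -6.52] gap 0.0125 dist 0.119
```

View pics/side2.png

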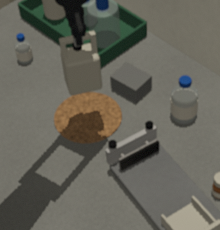

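The canister (crop (80,65)) hangs upright, and its shadow falls on the mat. I'll lower it, slowing near the end.

```bash
python3 nudge.py '[[0,0,0.015,0],[0.001,0.001,0.04,0],[0.001,0.001,0.065,0],[0.001,0.001,0.085,0],[0.001,0.001,0.1,0],[0.001,0.001,0.108,0],[0.001,0.001,0.113,0],[0.001,0.001,0.116,0]]'|grep -E "pos|ft"; python3 nudge.py '[[0,0,0.001,0],[0,0,0.002,0],[0,0,0.003,0],[0,0,0.004,0],[0,0,0.004,0]]'
```

```text
ee_pos: [0.5889, 0.2142, 0.1463]
ft_force: [0.1, 0.3, -6.5]
time: 6.33
ee_pos: [0.5888, 0.2148, 0.1428]
eef_rot: [0.241, 0.971, 0.0, 0.0]
ft_force: [-0.3, -0.1, -6.8]
finger_gap: 0.0126
gripper_force: 68.7
```

```bash
python3 nudge.py '[[0,0,0.0005,0],[0,0,0.001,0],[0,0,0.0015,0],[0,0,0.002,0],[0,0,0.002,0],[0,0,0.002,0]]'|grep -E "pos|ft"
```

```text
ee_pos: [0.5891, 0.215, 0.142]
ft_force: [-4.0, -0.5, 5.8]
```

Contact with the mat. Release, then back up.

```bash
python3 nudge.py '[[0,0,0,0],[0,0,0,0],[0,0,0,0],[0,0,0,0],[0,0,0,0],[0,0,0,0],[0,0,0,0],[0,0,0,0]]' 0.085 20|grep -E "gap|ft"; python3 nudge.py '[[0,0,-0.01,0],[0,0,-0.03,0],[0,0,-0.055,0],[0,0,-0.08,0],[0,0,-0.1,0],[0,0,-0.11,0],[0,0,-0.11,0],[0,0,-0.11,0]]'; python3 - <<'E'
from h import *
y=78;c=np.array([.5365,-.130]);Y=np.array([np.cos(np.radians(y)),np.sin(np.radians(y))])
go(.4976,-.2645,.16,79)
E
```

```text
ft_force: [-0.1, -0.1, -0.2]
finger_gap: 0.0849
time: 8.17
ee_pos: [0.5886, 0.2148, 0.2507]
eef_rot: [0.241, 0.971, 0.0, 0.0]
ft_force: [-0.2, 0.5, -0.2]
finger_gap: 0.085
gripper_force: 0.0
t 8.17 pos [0.5886 0.2148 0.2507] head 62.11 tilt [-7.e-04  6.e-04 -1.e+00] -> [-0.1437 -0.4662  0.0905] turn -0.2948 F [-0.22  0.49 -0.18] gap 0.085 dist 0.496
```

```bash
python3 nudge.py '[[-0.1,-0.33,0,-0.295],[-0.1,-0.33,0,-0.295],[-0.1,-0.33,0,-0.295],[-0.1,-0.33,0,-0.295],[-0.1,-0.33,0,-0.295],[-0.1,-0.33,0,-0.295],[-0.1,-0.33,0,-0.295],[-0.1,-0.33,0,-0.295]]' >/dev/null; python3 nudge.py '[[0,0,0,0]]' >/dev/null;python3 -c "
from h import *
go(.4976,-.2645,.16,79)"
```

```text
t 8.92 pos [ 0.5227 -0.116   0.2479] head 78.54 tilt [ 0.0042 -0.0035 -1.    ] -> [-0.0053 -0.1502  0.0884] turn -0.008 F [ 0.38 -0.02  0.29] gap 0.0853 dist 0.174
```

```bash
python3 nudge.py '[[-0.001,-0.035,0.02,0],[-0.003,-0.07,0.04,-0.008],[-0.004,-0.11,0.065,-0.008],[-0.005,-0.14,0.085,-0.008],[-0.005,-0.15,0.088,-0.008],[-0.005,-0.15,0.088,-0.008],[-0.005,-0.15,0.088,-0.008]]' >/dev/null;python3 -c "
from h import *
go(.4976,-.2645,.056,79)
import cv2
c=robot.read_camera('side')[230:400,280:440,::-1];cv2.imwrite('pics/side3.png',np.clip(cv2.resize(c,None,fx=3.5,fy=3.5,interpolation=2)*1.4,0,255).astype('u1'))
"
```

```text
t 9.5 pos [ 0.501  -0.2567  0.1609] head 79.4 tilt [ 0.0026  0.0023 -1.    ] -> [ 0.0016 -0.0085  0.1049] turn 0.007 F [-0.25  1.27 -0.71] gap 0.0856 dist 0.105
```

View pics/side3.png

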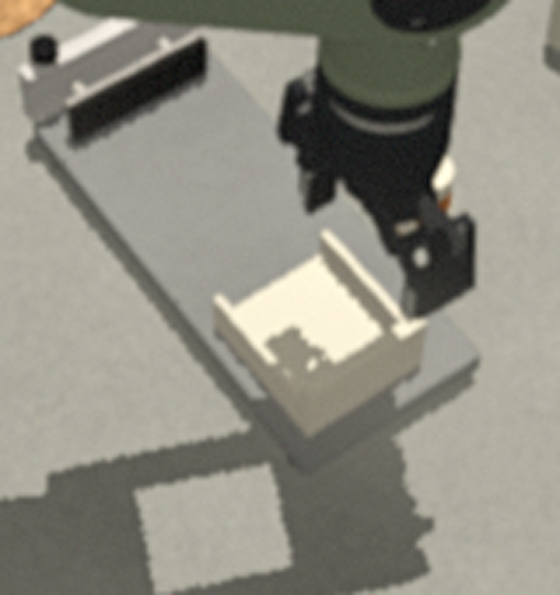

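The fingers (crop (320,180) and (440,290)) straddle the tray's back wall, and the gasket is fully visible. I'll descend and grip gently.

```bash
python3 nudge.py '[[0.002,-0.008,0.03,0.007],[0.002,-0.008,0.06,0.007],[0.002,-0.008,0.085,0.007],[0.002,-0.008,0.1,0.007],[0.002,-0.008,0.108,0.007],[0.002,-0.008,0.108,0.007],[0.002,-0.008,0.108,0.007]]' |grep -E "pos|ft"; python3 nudge.py '[[0,0,0,0],[0,0,0,0],[0,0,0,0],[0,0,0,0],[0,0,0,0],[0,0,0,0],[0,0,0,0],[0,0,0,0]]' 0 40;  python3 - <<'E'
from h import *
G=lambda X,Y,z:ray("side",(280+X/3.5,230+Y/3.5),z)
a,b=G(72,100,.068),G(205,38,.068);print("gasket top",a,b,(a+b)/2,np.linalg.norm(a-b),np.degrees(np.arctan2(*(b-a)[::-1])))
a,b=T(190,135,.068),T(140,370,.068);print("gasket T",a,b,(a+b)/2,np.linalg.norm(a-b),np.degrees(np.arctan2(*(a-b)[::-1])))
o=np.array([.5365,-.13]);t=np.radians(78);print("expect",o+.125*np.array([np.cos(t),np.sin(t)]))
go(.4976,-.2645,.052,79)
E
```

```text
ee_pos: [0.4994, -0.2645, 0.0554]
ft_force: [-0.1, 0.2, -0.8]
time: 10.8
ee_pos: [0.4984, -0.2649, 0.0547]
eef_rot: [0.095, 0.995, 0.0, 0.0]
ft_force: [0.2, 2.1, 3.7]
finger_gap: 0.0094
gripper_force: 43.7
gasket top [0.51953419 0.01236463] [ 0.62047069 -0.01563652] [ 0.57000244 -0.00163594] 0.10474847370982637 -15.5047333150566
gasket T [ 0.61579347 -0.01713778] [0.50748279 0.00292251] [ 0.56163813 -0.00710764] 0.11015270256333261 -10.492886641225574
expect [ 0.56248896 -0.00773155]
t 10.8 pos [ 0.4984 -0.2649  0.0547] head 79.06 tilt [-3.e-04  4.e-04 -1.e+00] -> [0.0009 0.0003 0.0027] turn 0.001 F [0.23 2.11 3.68] gap 0.0094 dist 0.003
```

```bash
python3 nudge.py '[[0,0.004,0,0],[-0.002,0.012,0,0.005],[-0.004,0.025,0,0.01],[-0.006,0.04,0,0.015],[-0.008,0.055,0,0.015],[-0.01,0.07,0,0.015],[-0.011,0.085,0,0.015],[-0.012,0.1,0,0.015]]' |grep -E "pos|ft"; python3 nudge.py '[[0,0.012,0,0],[-0.001,0.024,0,0],[-0.001,0.034,0,0],[-0.001,0.042,0,0],[-0.001,0.048,0,0],[-0.001,0.048,0,0],[-0.001,0.048,0,0]]'; python3 - <<'E'
from h import *
go(.5419,-.1063,.0547,78.2)
import cv2
c=robot.read_camera('side')[200:350,270:430,::-1];t=robot.read_camera('top')[200:310,290:450,::-1]
f=lambda c:np.clip(cv2.resize(c,None,fx=3.7,fy=3.7,interpolation=2)*1.5,0,255).astype('u1')
cv2.imwrite('pics/side4.png',f(c));cv2.imwrite('pics/top4.png',f(t))
E
```

```text
ee_pos: [0.5296, -0.1692, 0.0546]
ft_force: [-0.2, -3.8, 4.8]
time: 12.05
ee_pos: [0.5404, -0.1212, 0.0546]
eef_rot: [0.103, 0.995, 0.001, 0.001]
ft_force: [1.5, 2.2, 5.2]
finger_gap: 0.0093
gripper_force: 44.1
t 12.05 pos [ 0.5404 -0.1212  0.0546] head 78.19 tilt [-8.0e-04  2.4e-03 -1.0e+00] -> [ 0.0016  0.0149 -0.    ] turn -0.0002 F [1.49 2.24 5.16] gap 0.0093 dist 0.015
```

View pics/side4.png

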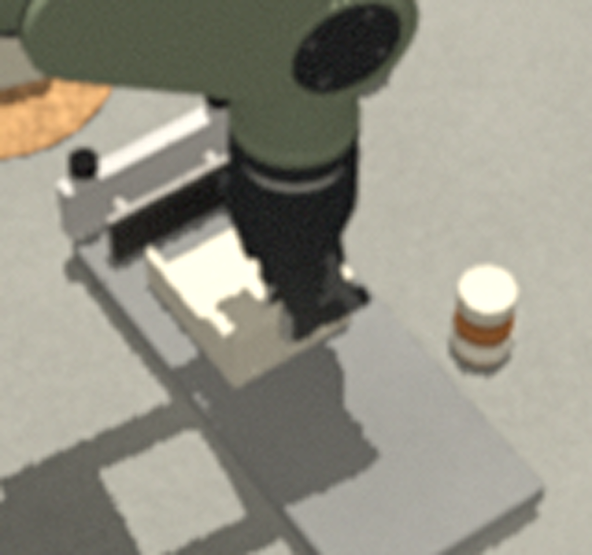

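The tray is square, with a gap of about 10–20 mm to the gasket. Its near back bottom corner is at crop (240,388), its near front top corner at (148,248), and the gasket's bottom-left at (112,258). I'll check centring with these.

```bash
python3 - <<'E'
from h import *
P=lambda X,Y,z:ray("side",(270+X/3.7,200+Y/3.7),z)
t=np.radians(78.2);Yh=np.array([np.cos(t),np.sin(t)]);Xh=np.array([Yh[1],-Yh[0]]);o=np.array([.5705,.0307])-.165*Yh
for n,a in dict(backbot=(240,388,.03),backtop=(222,338,.08),front=(148,248,.062),gbot=(112,260,.034),gtop=(108,222,.068),screwL=(84,155,.098),cornerR=(543,490,.03),cornerL=(75,240,.03)).items():
    w=P(*a)-o;print(n,(w@Xh).round(4),(w@Yh).round(4))
w=robot.get_obs()["ee_pos"][:2]-o;print("tcp",w@Xh,w@Yh)
E
```

```text
backbot -0.0396 0.0039
backtop -0.0466 0.0123
front -0.0392 0.1069
gbot -0.053 0.1304
gtop -0.0511 0.1349
screwL -0.0459 0.1686
cornerR 0.0683 -0.16
cornerL -0.0626 0.1606
tcp 0.0015945849642230875 0.01011112958788204
```

View pics/top4.png

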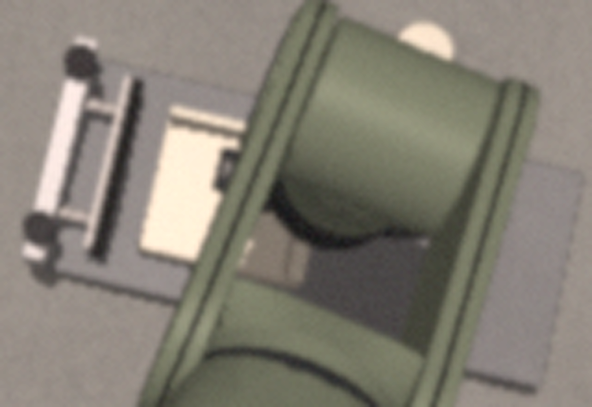

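The top crop shows the tray's front edge ((172,106)–(140,250)) parallel to the gasket ((138,85)–(97,258)) and centred within about 2 mm. Next I approach, then creep on force.

```bash
cat > f.py <<'E'
from h import *
t=np.radians(78.2);Yh=np.array([np.cos(t),np.sin(t)]);Xh=np.array([Yh[1],-Yh[0]]);o=np.array([.5705,.0307])-.165*Yh
def st():
    q=robot.get_obs();w=q["ee_pos"][:2]-o;print("t",round(q["time"],2),"x",(w@Xh).round(4),"y",(w@Yh).round(4),"z",q["ee_pos"][2].round(4),"Fy",(q["ft_force"][:2]@Yh).round(2),"Fx",(q["ft_force"][:2]@Xh).round(2),"Fz",round(q["ft_force"][2],2),"M",np.round(q["torque"],2))
if __name__=="__main__": st()
E
python3 nudge.py '[[0.001,0.004,0,0],[0.001,0.008,0,0],[0.001,0.012,0,0],[0.001,0.014,0,0],[0.001,0.015,0,0],[0.001,0.015,0,0]]'>/dev/null; python3 f.py
python3 nudge.py '[[0,0.001,0,0],[0,0.002,0,0],[0,0.002,0,0],[0,0.002,0,0]]'>/dev/null; python3 f.py
python3 nudge.py '[[0,0.001,0,0],[0,0.002,0,0],[0,0.002,0,0],[0,0.002,0,0]]'>/dev/null; python3 f.py
python3 nudge.py '[[0,0.001,0,0],[0,0.002,0,0],[0,0.002,0,0],[0,0.002,0,0]]'>/dev/null; python3 f.py
python3 nudge.py '[[0,0.001,0,0],[0,0.002,0,0],[0,0.002,0,0],[0,0.002,0,0]]'>/dev/null; python3 f.py
```

```text
t 12.65 x 0.0005 y 0.023 z 0.0546 Fy -3.92 Fx -0.12 Fz 5.43 M [-0.89  0.15  0.03]
t 12.98 x 0.0005 y 0.0248 z 0.0547 Fy -5.15 Fx 0.66 Fz 5.3 M [-0.91  0.21  0.03]
t 13.32 x 0.0005 y 0.0268 z 0.0546 Fy -4.39 Fx 0.29 Fz 5.1 M [-0.95  0.21  0.01]
t 13.65 x 0.0005 y 0.0287 z 0.0546 Fy -4.6 Fx 0.38 Fz 4.0 M [-0.92  0.22 -0.  ]
t 13.98 x 0.0005 y 0.0307 z 0.0547 Fy -4.33 Fx -0.72 Fz 4.98 M [-0.96  0.25 -0.02]
```

```bash

python3 nudge.py '[[0,0.001,0,0],[0,0.002,0,0],[0,0.002,0,0],[0,0.002,0,0]]'>/dev/null; python3 f.py
python3 nudge.py '[[0,0.001,0,0],[0,0.002,0,0],[0,0.002,0,0],[0,0.002,0,0]]'>/dev/null; python3 f.py
python3 nudge.py '[[0,0.001,0,0],[0,0.002,0,0],[0,0.002,0,0],[0,0.002,0,0]]'>/dev/null; python3 f.py
```

```text
t 14.32 x 0.0004 y 0.0325 z 0.0546 Fy -5.56 Fx 0.56 Fz 4.98 M [-1.08  0.24 -0.05]
t 14.65 x 0.0004 y 0.0341 z 0.0546 Fy -6.65 Fx -0.92 Fz 5.23 M [-1.2   0.27 -0.08]
t 14.98 x 0.0003 y 0.0357 z 0.0546 Fy -8.47 Fx -0.52 Fz 6.46 M [-1.41  0.38 -0.1 ]
```

```bash

python3 nudge.py '[[0,0.001,0,0],[0,0.002,0,0],[0,0.003,0,0],[0,0.004,0,0],[0,0.004,0,0],[0,0.004,0,0]]'>/dev/null; python3 f.py
python3 nudge.py '[[0,0.001,0,0],[0,0.002,0,0],[0,0.003,0,0],[0,0.003,0,0],[0,0.003,0,0]]'>/dev/null; python3 f.py
python3 nudge.py '[[0,0,0,0],[0,0,0,0]]'; python3 f.py
```

```text
t 15.48 x 0.0003 y 0.039 z 0.0546 Fy -9.63 Fx -0.21 Fz 5.65 M [-1.65  0.43 -0.08]
t 15.9 x 0.0003 y 0.0414 z 0.0546 Fy -12.98 Fx -1.28 Fz 6.37 M [-1.83  0.49 -0.13]
time: 16.07
ee_pos: [0.5455, -0.0904, 0.0546]
eef_rot: [0.103, 0.995, -0.003, -0.0]
ft_force: [-3.8, -12.0, 5.6]
finger_gap: 0.0091
gripper_force: 44.1
t 16.07 x 0.0003 y 0.0414 z 0.0546 Fy -12.48 Fx -1.28 Fz 5.62 M [-1.95  0.5  -0.09]
```

```bash

python3 nudge.py '[[0,0.001,0,0],[0,0.002,0,0],[0,0.003,0,0],[0,0.003,0,0],[0,0.003,0,0],[0,0.003,0,0]]'>/dev/null; python3 f.py; python3 - <<'E'
from h import *
import cv2
f=lambda c:np.clip(cv2.resize(c,None,fx=3.7,fy=3.7,interpolation=2)*1.5,0,255).astype('u1')
t=f(robot.read_camera('top')[180:290,200:360,::-1]);s=f(robot.read_camera('side')[170:320,230:390,::-1])
o=np.zeros((600,800,3),'u1');o[:407,:400]=t[:,192:];o[:407,400:]=s[148:,:400];cv2.imwrite('pics/end.png',o)
E
```

```text
t 16.57 x 0.0003 y 0.0438 z 0.0546 Fy -14.22 Fx -0.82 Fz 6.17 M [-2.08  0.59 -0.15]
```

View pics/end.png

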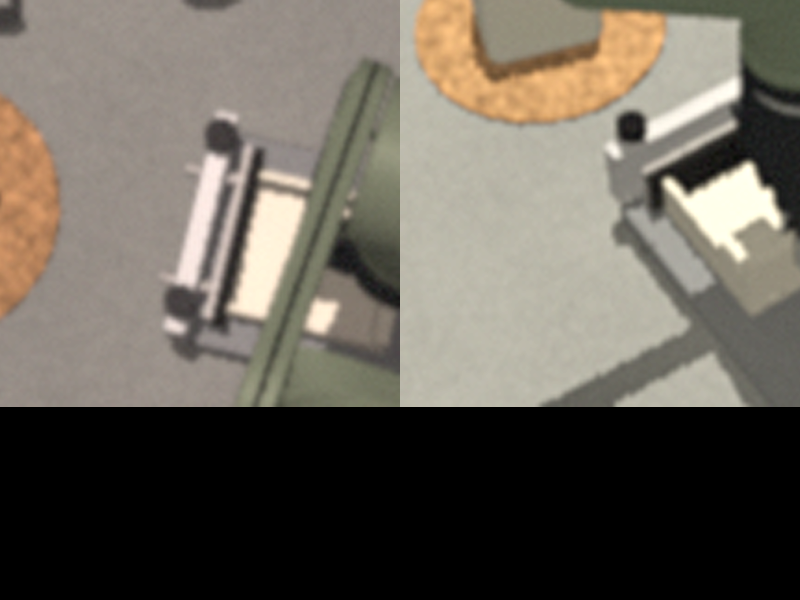

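The gasket (about (260,150)–(215,320)) is pushed towards the wall. The tray sits square and centred against it, and the canister stands on the mat. The estimated spring force is 9.5–10 N, so I'll hold and hand in.

```bash
python3 nudge.py '[[0,0,0,0],[0,0,0,0],[0,0,0,0],[0,0,0,0],[0,0,0,0],[0,0,0,0]]'>/dev/null; python3 f.py; python3 -c "
from rig import robot
print(robot.hand_in())"
```

```text
t 17.17 x 0.0003 y 0.0438 z 0.0546 Fy -13.73 Fx -0.97 Fz 5.66 M [-2.16  0.49 -0.12]
the job is handed in; nothing more can be done
None
```

I've handed the job in: the canister stands upright and released on the cork mat, and the gripper is still holding the tray square and centred against the gasket at an estimated 9–10 N (tool force less about 4.5 N of tray friction); no verdict came back.

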